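# Set the sliding jaw of a screen register board

### The job

Set up the register board for this screen: slide the jaw along its track so that it pushes the frame across and nips it snugly and squarely against both stop screws, gently, without forcing it. Then back the jaw off until its orange pad stands about 3 mm clear of the frame, so that the screen can be lifted out and dropped back in, and swing the red lever right over to lock the jaw there. Leave the tape, the ink jar and the squeegee alone.

Things in the scene. Friction and masses are not known exactly. Their poses are not given: they have to be found in the camera images.
- board: Register board fixed on the table: grey slab 340 mm (x) by 530 mm (y), 12 mm thick. Origin: at table level on the centre line of the track; the slab runs from y = -280 to +250 mm. Its y axis is the direction of the track, +y being the way the jaw closes towards the stop screws. An aluminium track strip with a dark slot runs along it from y = -270 to +15 mm.
- fence: Fixed aluminium rail across the board's +y end, 270 mm long, 32 mm high, axes as the board's, origin 12 mm above the board's origin. Inner face at y = 185 mm. Two stop screws with brass heads (at x = -80 and 80 mm) stick out of it towards the frame, both equally, by 6 to 34 mm: that setting is not measured, so where the frame comes tight is found by feel. They do not give.
- frame: Screen: aluminium frame 280 (x) by 210 (y) by 22 mm high with yellow coated mesh, loose on the board between jaw and screws, at first askew and 10 to 65 mm short of them. 0.35 to 0.55 kg; sliding it takes 1.5 to 4 N. Origin: centre of its underside; once square its axes match the board's. The pad pushes its face at y = -105 mm. A snug nip is about 10 N on the pad; above 20 N the bar bends.
- jaw (a joint): Travel of the jaw along the track, m: 0 is fully back (pad face at board y = -150 mm), growing towards the frame, at most 0.15. The jaw drags with about 4 N in its track and stays where it is left.
- jaw_grip (a point): Grip of the jaw: upright black block 28 mm (x) by 26 mm (y) by 44 mm high on the dark steel carriage, its top 92 mm above the table; this point is on its centre line, 72 mm above the table: hold it here from above. The carriage is 62 mm wide, its top 23 mm above the table, with a 34 mm high upstand behind the pad.
- pad: Orange pressure bar of slick plastic, the sprung pad at the front of the jaw, 150 mm wide (x), 15 mm high, that bears on the frame; it gives 1 mm for each 8 N and springs out again (3.5 mm at most). Origin: at the level of the board's top, straight below point jaw_grip when the pad is not pressed.
- pad_face (a point): Centre of the front face of the orange pad, 36 mm ahead (+y of the board) of the grip's centre, 23.5 mm above the table. The gap is from here to the near side of the frame.
- lever (a joint): Angle of the red locking lever, rad: 0 unlocked, 1.4 right over on its stop, locked. Upright pivot on the carriage, 46 mm behind (-y of the board) the grip's centre. At angle q its 75 mm arm points from the pivot to board direction (x, y) = (sin(q-0.7), -cos(q-0.7)), so it swings from the track's -x side to its +x side. Takes 1 to 3 N at the knob and stays put; it brakes the jaw.
- lever_knob (a point): The red upright knob at the end of the lever's arm, 18 mm across, 75 mm from the pivot; it stands from 27 to 57 mm above the table, and this point is in it at 43 mm. Push it sideways or pinch it from above.
- tape: Bystander: roll of brown tape standing flat on the table, 96 mm across, 48 mm high. Origin: centre of its underside.
- ink_jar: Bystander: white ink jar with a black cap and yellow label, 72 mm across, 85 mm high, on the table. Origin: centre of its underside.
- squeegee: Bystander: squeegee lying flat on the table, 220 mm long (y) by about 54 mm, 24 mm high, wooden with a yellow blade. Origin: under the centre of the wooden bar.

How it is judged:
By the outcome, as a careful person would: the job done as asked, in the order asked, and still so for the second after the job is handed in, with the robot touching nothing.
It also fails if it takes over 58 s, if anything falls off the work surface, if the arm or the gripper's body presses on something with over 40 N, if the wrist force passes 120 N, or if a joint passes its speed limit or range.

### The arm

A 6-joint arm with a two-finger parallel gripper is mounted at the origin on the work surface. World frame = base frame: x ahead of the robot, y to its left, z up, the work surface at z = 0. Lengths are in m, angles in rad, forces in N, time in s.
With the tool pointing down it reaches from about 0.275 to 1 m from the base axis. Payload 8.4 kg.
Tool frame: the origin (TCP) lies at the very end of the fingers, on their centre line; the grasp point (between the pads) lies 19 mm behind it (robot.grip_depth is the distance from the TCP to the grasp point, in m); z points along the fingers, y is the direction in which the jaws open and shut (so a half turn about z gives the same grasp; the last joint's range is limited). The gripper opens to 85 mm and grips with 20 to 120 N. Pads are 22 mm wide; open, the fingers measure 114 mm over their backs; the gripper's body (76 mm by 85 mm) begins 54 mm behind the grasp point. The pads swing forward as they close: fully open they stand 13 mm farther back than shut.
Start: joints at [-0.002, 0.353, 1.633, -0, 1.155, -0.002], TCP at [0.625, -0, 0.231] pointing down, gripper open.
Joint ranges: [-2.63, 2.63], [-0.92, 2.1], [0.06, 2.66], [-1.3, 4.44], [0, 2.69], [-3.02, 3.02]. Speed limits (rad/s): [2.22, 2.22, 2.79, 3.14, 3.14, 3.14].

### API

Orientations are given as a unit quaternion [x, y, z, w].
In Python, from cell import robot gives the robot as it stands.
- The arm moves only by the tool send_rows, never from a script. Its argument "rows" is a list of rows, each a list of 3 entries, a list of its own where there are three numbers: the opening in per cent of the stroke, from 0 (shut) to 100 (fully open), then the shift along the world's x, y, z in mm, then the turn about the world's z in degrees. A call has 1 to 8 rows; each row shifts and turns the commanded pose from where the row before left it; what a row does not reach is not made up. A row lasts 1/8 s, in which the tool goes at most 62.5 mm and 10.7 degrees, less where a joint would pass 70% of its speed; a pose out of reach is approached as far as the arm can. A call with a gripper value outside its range is refused whole. The fingers move at their own pace and stop on an object; "force" is the grip in N (left out, the last holds). Time passes only in rows, so rows that do not move let the fingers close. It gives the time, the measured TCP pose, the force and the opening at its end, in the units of the state.
- robot.get_obs(): the state, without advancing time (a new reading comes with each control period).
- robot.camera(name): name is "scene" or "side" or "wrist"; returns the picture (420x560x3 uint8, red, green, blue); there is no depth.
- robot.camera_info(name): a dict with "fx", "fy", "cx", "cy" (pixels), "D" ([k1, k2, p1, p2, k3] as OpenCV has them; the pictures are not rectified), "world_to_cam" (4x4, takes a point from world to camera coordinates). Camera axes: x right, y down, z forward; pixel columns grow to the right and rows downward; lengths in m; the calibration is good to about 2 mm. A picture is of the moment at which its call begins: read the wrist's pose just before it. camera_info takes no time and is no camera call; for the wrist camera it gives the pose at the moment of the call.
- robot.job_done(): hands the job in, once; it reports no verdict.
The state is a dict: "clock": time; "joint_positions": joint angles; "qvel": joint speeds; "effort": joint torques, N m; "position": TCP position; "tcp_rot": TCP orientation; "force": force on the tool from outside, world axes, zero at the start; "wrist_torque": the same for the moment, N m; "finger_gap": finger opening in m.
Only numpy, scipy, OpenCV 4.12 (cv2) and the standard library are available. Lean on these libraries where they do the work, as an engineer would, in place of code of your own. Each camera call takes 0.05 s, during which the arm holds its last target. There are 200 camera calls.

## Working session

There is one attempt and no reset: what is moved stays moved. The work goes in short steps, Python scripts to look and compute and a tool call to move; the robot and the scene stay as the last step left them, time stands still between calls to the robot, and variables do not carry over. Pictures are saved under pics/ and viewed, about 8 in all and at most 12, crops included, and the job is handed in when it is done.

Besides the shell and the picture viewer there is one more tool, called after ">>>" as name(argument=value, ...) on one line, values as JSON. send_rows: Moves the arm, as the interface text tells. Its arguments: {"type":"object","properties":{"rows":{"type":"array","items":{"type":"array"}},"force":{"type":"number"}},"required":["rows"]}

```bash
mkdir -p pics; ls; cat > h.py <<'E'
import numpy as np, cv2
from cell import robot
def snap(n,f):
    i=robot.camera_info(n); im=robot.camera(n); cv2.imwrite('pics/'+f,im[:,:,::-1]); return i,im
def ray(i,uv,z):
    K=np.array([[i['fx'],0,i['cx']],[0,i['fy'],i['cy']],[0,0,1]])
    p=cv2.undistortPoints(np.array(uv,float).reshape(-1,1,2),K,np.array(i['D'],float)).reshape(-1,2)
    T=np.array(i['world_to_cam']);R=T[:3,:3];c=-R.T@T[:3,3]
    d=np.c_[p,np.ones(len(p))]@R
    return c+d*((z-c[2])/d[:,2])[:,None]
def proj(i,P):
    K=np.array([[i['fx'],0,i['cx']],[0,i['fy'],i['cy']],[0,0,1]]);T=np.array(i['world_to_cam'])
    return cv2.projectPoints(np.array(P,float).reshape(-1,1,3),cv2.Rodrigues(T[:3,:3])[0],T[:3,3],K,np.array(i['D'],float))[0].reshape(-1,2)
E
python3 - <<'E'
from h import *
ims=[]
for n in ('scene','side'):
    i,im=snap(n,n+'0.png'); T=np.array(i['world_to_cam']); print(n,-T[:3,:3].T@T[:3,3],T[2,:3])
    np.save(n+'0.npy',im)
print(robot.get_obs())
E
```

```text
pics
scene [ 1.22785632 -0.07948893  0.76578008] [-0.65233124  0.10883033 -0.75007994]
side [ 0.51053059 -0.74655515  0.81001278] [ 0.10074642  0.70932771 -0.697642  ]
{'clock': 0.1, 'joint_positions': array([-2.40141956e-03,  3.53574450e-01,  1.63405989e+00, -4.86508202e-07,
        1.15518688e+00, -2.42141727e-03]), 'qvel': array([ 0.0001383 , -0.00131957, -0.00408904, -0.00042886,  0.00162306,
       -0.00055266]), 'effort': array([ 4.27485766e-04, -6.06356549e+01, -3.42817569e+01, -7.40920814e-05,
        3.91241178e-03, -4.99377973e-05]), 'position': array([ 6.24577256e-01, -2.31319721e-08,  2.30639469e-01]), 'tcp_rot': array([ 7.07099508e-01,  7.07113788e-01, -4.33473073e-04, -4.35253296e-04]), 'force': array([ 0.35177993, -1.63126903,  0.0304514 ]), 'wrist_torque': array([ 0.03643448, -0.01210011, -0.00891505]), 'finger_gap': 0.0854776174626926}
```

View pics/scene0.png

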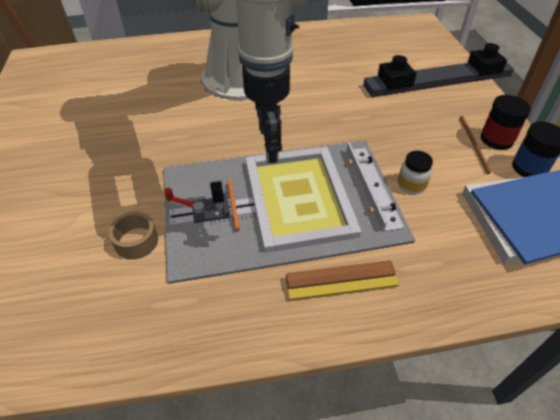

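View pics/side0.png

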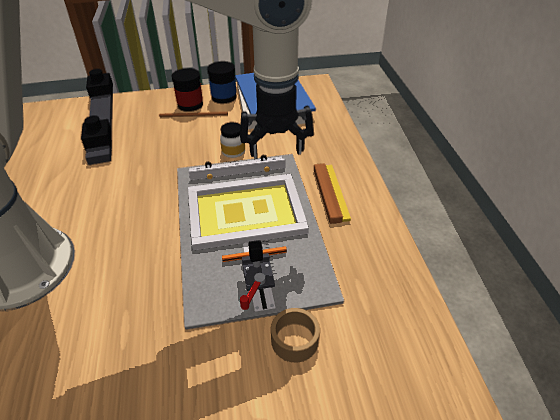

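The scene view shows the slab corners near (164,178), (380,146), (408,243) and (169,272). The grip is near (217,190), the red knob near (169,194), the pad near (234,204), and the frame spans (247,157)–(358,240). The board's y axis runs roughly along world +y.

```bash
python3 - <<'E'
from h import *
def big(m):
    n,l,s,c=cv2.connectedComponentsWithStats(m.astype(np.uint8)); k=1+s[1:,4].argmax(); return l==k,s[k],c[k]
for n,box,in (('scene',(130,120,440,290)),('side',(165,140,360,340))):
    i=robot.camera_info(n); im=np.load(n+'0.npy'); hsv=cv2.cvtColor(im,cv2.COLOR_RGB2HSV).astype(int); H,S,V=hsv[...,0],hsv[...,1],hsv[...,2]
    roi=np.zeros(H.shape,bool); x0,y0,x1,y1=box; roi[y0:y1,x0:x1]=1
    print('==',n)
    red=big(roi&((H<5)|(H>174))&(S>170)&(V>80)); print('red',red[1],red[2], ray(i,[red[2]],.05))
    org=big(roi&(H>5)&(H<14)&(S>190)&(V>120)); r=cv2.minAreaRect(np.argwhere(org[0])[:,::-1].astype(np.float32)); print('orange',org[1],org[2],r, ray(i,[org[2]],.025))
    m=roi&(S<60)&(V>60); 
    g,_,_=big(cv2.morphologyEx((roi&(S<60)).astype(np.uint8),cv2.MORPH_OPEN,np.ones((3,3))))
    c=max(cv2.findContours(g.astype(np.uint8),0,1)[0],key=cv2.contourArea); h=cv2.convexHull(c)
    a=cv2.approxPolyDP(h,6,True).reshape(-1,2); print('slab',a.tolist()); print(np.round(ray(i,a,.012)*1000))
    w=roi&(S<40)&(V>165); ww,st,_=big(w); a=cv2.approxPolyDP(cv2.convexHull(np.argwhere(ww)[:,::-1].astype(np.int32)),4,True).reshape(-1,2); print('frame',a.tolist());print(np.round(ray(i,a,.034)*1000))
    s=cv2.resize(im[y0:y1,x0:x1],None,fx=2.4,fy=2.4,interpolation=cv2.INTER_CUBIC); cv2.imwrite(f'pics/{n}crop.png',s[:,:,::-1]); print(s.shape)
E
```

```text
== scene
red [165 189  28  17 126] [176.16666667 197.92857143] [[ 0.54021467 -0.19979984  0.05      ]]
orange [237 227   1   1   1] [237. 227.] ((237.0, 227.0), (0.0, 0.0), 0.0) [[ 0.62534914 -0.07402566  0.025     ]]
slab [[413, 237], [169, 282], [164, 168], [260, 120], [365, 141]]
[[ 707.  300.   12.]
 [ 733. -223.   12.]
 [ 395. -236.   12.]
 [ 244.   28.   12.]
 [ 380.  291.   12.]]
frame [[360, 230], [265, 246], [246, 158], [326, 147]]
[[685. 184.  34.]
 [693. -22.  34.]
 [418. -30.  34.]
 [411. 175.  34.]]
(408, 744, 3)
== side
red [240 281  20  29 205] [248.57560976 295.41463415] [[ 0.53008415 -0.20842958  0.05      ]]
orange [222 253  27   7  87] [234.20689655 255.59770115] ((234.838134765625, 255.44796752929688), (3.5733442306518555, 26.457950592041016), 81.25383758544922) [[ 0.51060804 -0.07581644  0.025     ]]
slab [[292, 154], [342, 302], [185, 328], [177, 168], [250, 140]]
[[ 715.  298.   12.]
 [ 725. -231.   12.]
 [ 394. -241.   12.]
 [ 377.  289.   12.]
 [ 600.  390.   12.]]
frame [[307, 227], [192, 244], [188, 187], [290, 174]]
[[692. -23.  34.]
 [416. -32.  34.]
 [410. 174.  34.]
 [687. 181.  34.]]
(480, 468, 3)
```

View pics/scenecrop.png

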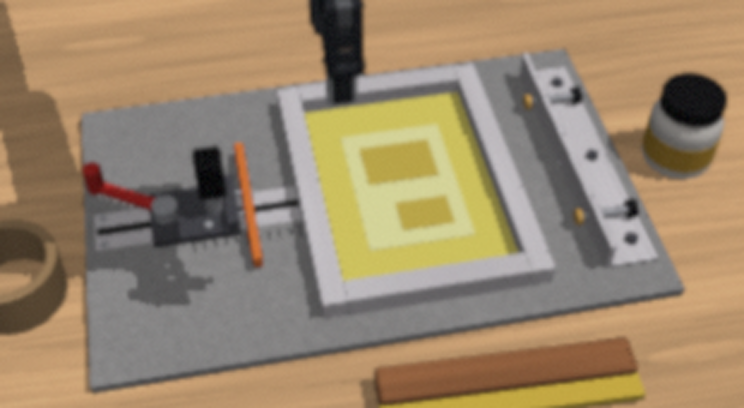

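The crop shows the lever on the robot (-x) side and the two brass heads at crop (528,100) and (580,215). The pad is well short of the frame. I'll compute the grip position, then look from the wrist.

```bash
python3 - <<'E'
from h import *
i=robot.camera_info('scene')
f=lambda x,y:(x/2.4+130,y/2.4+120)
print('grip top',ray(i,[f(206,153)],.092)*1000,'knob top',ray(i,[f(92,168)],.057)*1000)
print('pad ends',ray(i,[f(239,144),f(257,263)],.027)*1000,'track',ray(i,[f(98,230),f(295,203)],.014)*1000,'brass',ray(i,[f(529,100),f(580,215)],.023)*1000)
i=robot.camera_info('wrist');T=np.array(i['world_to_cam']);print('wrist',-T[:3,:3].T@T[:3,3],T[2,:3],i['fx'])
E
```

```text
grip top [[ 553.07632726 -107.39597591   92.        ]] knob top [[ 519.44252854 -215.87888369   57.        ]]
pad ends [[481.02730889 -76.83418354  27.        ]
 [634.11314923 -74.59596017  27.        ]] track [[ 559.19639163 -218.4430604    14.        ]
 [ 556.65712442  -31.0229653    14.        ]] brass [[463.19553186 226.07048762  23.        ]
 [624.68221457 230.36366249  23.        ]]
wrist [0.62458812 0.06835458 0.37321523] [-0.00166167 -0.26461674 -0.96435223] 304.23341119932513
```

>>> send_rows(rows=[[100, [-24, -37, 0], 0.5], [100, [-24, -37, 0], 0.5], [100, [-24, -36, 0], 0.6], [100, [0, 0, 0], 0], [100, [0, 0, 0], 0]], force=40)

```text
clock: 0.72
position: [0.5533, -0.1098, 0.2313]
tcp_rot: [0.697, 0.717, 0.0, -0.0]
force: [0.2, 0.3, 0.1]
finger_gap: 0.0854
```

```bash
python3 - <<'E'
from h import *
o=robot.get_obs();print(o['clock'],o['position'],o['force'])
i,im=snap('wrist','w1.png');np.save('w1.npy',im);import pickle;pickle.dump(i,open('w1.pkl','wb'))
E
```

```text
0.725 [ 0.55327008 -0.10981901  0.23128389] [0.21269965 0.25610733 0.09494174]
```

View pics/w1.png

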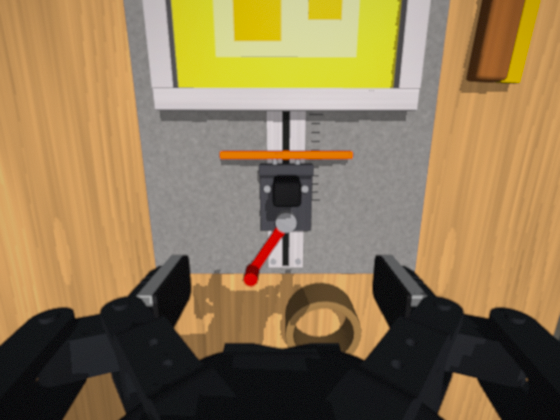

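The wrist view shows the grip at (287,191), the knob at (251,278), the pad line from (220,155) to (352,155), the frame's near rail at about row 99, and the slot at column 286. The tape lies near (322,315), close to the lever's swing side.

```bash
python3 - <<'E'
from h import *
import pickle
i=pickle.load(open('w1.pkl','rb'));im=np.load('w1.npy');hsv=cv2.cvtColor(im,cv2.COLOR_RGB2HSV).astype(int);H,S,V=[hsv[...,k] for k in range(3)]
m=(H>5)&(H<14)&(S>200)&(V>120);m[:140]=0;m[170:]=0;m[:,:210]=0;m[:,360:]=0
p=np.argwhere(m)[:,::-1];print('pad px',p.min(0),p.max(0))
top=[(x,p[p[:,0]==x,1].min()-.5) for x in range(p[:,0].min()+2,p[:,0].max()-1)]
w=ray(i,top,.0270)*1000;a=np.polyfit(w[:,0],w[:,1],1);print('pad face slope deg',np.degrees(np.arctan(a[0])),'x',w[[0,-1],0],'y mid',np.polyval(a,w[:,0].mean()))
# frame near top... rows of bright at each column: lower edge of top surface
for x in (170,230,285,340,400): print(x,[(y,V[y,x],S[y,x]) for y in range(82,116,2)])
print('slot x', [ (y,np.argwhere(V[y,278:296]<60).ravel().mean()+278) for y in (120,130,140,242,250,258)])
print('slot', ray(i,[(286,125),(285.5,250)],.0125)*1000)
b=(V<40);b[:,:270]=0;b[:,305:]=0;b[:172]=0;b[215:]=0;q=np.argwhere(b)[:,::-1];print('grip',q.min(0),q.max(0));
r=((H<5)|(H>174))&(S>150)&(V>70);r[:210]=0;q=np.argwhere(r)[:,::-1];print('red',q.min(0),q.max(0))
c=im[140:300,210:370];
b=m*0
for y in range(174,212,2): print(y,V[y,270:306:2])
E
```

```text
pad px [220 150] [349 159]Traceback (most recent call last):
  File "<stdin>", line 6, in <module>
    return umr_minimum(a, axis, None, out, keepdims, initial, where)
ValueError: zero-size array to reduction operation minimum which has no identity
```

```bash
python3 - <<'E'
from h import *
import pickle
i=pickle.load(open('w1.pkl','rb'));im=np.load('w1.npy');hsv=cv2.cvtColor(im,cv2.COLOR_RGB2HSV).astype(int);H,S,V=[hsv[...,k] for k in range(3)]
m=(H>2)&(H<18)&(S>150)&(V>90);m[:140]=0;m[170:]=0;m[:,:210]=0;m[:,360:]=0
p=np.argwhere(m)[:,::-1];print('pad px',p.min(0),p.max(0))
top=[(x,p[p[:,0]==x,1].min()-.5) for x in range(p[:,0].min()+2,p[:,0].max()-1) if (p[:,0]==x).any()]
w=ray(i,top,.0270)*1000;a=np.polyfit(w[:,0],w[:,1],1);print('pad face slope deg',np.degrees(np.arctan(a[0])),'x',w[[0,-1],0],'y mid',np.polyval(a,w[:,0].mean()))
for x in (170,285,400): print(x,[(y,V[y,x],S[y,x]) for y in range(84,114,2)])
print('slot', [ (y,np.argwhere(V[y,278:296]<60).ravel().mean()+278) for y in (120,130,140,242,250,258)])
for y in range(174,212,3): print(y,V[y,270:306:2])
r=((H<5)|(H>174))&(S>150)&(V>70);r[:210]=0;q=np.argwhere(r)[:,::-1];print('red',q.min(0),q.max(0))
E
```

```text
pad px [220 150] [352 159]
pad face slope deg 1.490337314323743 x [485.27519252 629.04164603] y mid -69.57683563415026
170 [(84, np.int64(210), np.int64(9)), (86, np.int64(202), np.int64(9)), (88, np.int64(197), np.int64(6)), (90, np.int64(215), np.int64(8)), (92, np.int64(214), np.int64(8)), (94, np.int64(214), np.int64(8)), (96, np.int64(215), np.int64(8)), (98, np.int64(215), np.int64(9)), (100, np.int64(213), np.int64(8)), (102, np.int64(210), np.int64(9)), (104, np.int64(207), np.int64(10)), (106, np.int64(207), np.int64(9)), (108, np.int64(191), np.int64(8)), (110, np.int64(108), np.int64(7)), (112, np.int64(93), np.int64(8))]
285 [(84, np.int64(220), np.int64(202)), (86, np.int64(221), np.int64(188)), (88, np.int64(214), np.int64(51)), (90, np.int64(215), np.int64(8)), (92, np.int64(215), np.int64(9)), (94, np.int64(216), np.int64(11)), (96, np.int64(217), np.int64(11)), (98, np.int64(216), np.int64(8)), (100, np.int64(219), np.int64(8)), (102, np.int64(219), np.int64(9)), (104, np.int64(215), np.int64(9)), (106, np.int64(215), np.int64(7)), (108, np.int64(202), np.int64(8)), 
[... 916 characters left out ...]
 14 14 15 19 57 76 77]
183 [78 57 17 24 26 25 25 23 25 24 27 25 28 24 20 40 74 79]
186 [ 84  38  21  32  32  31  34  33  34  32  30  31  31  31  30  33 111 149]
189 [113  37  24  32  33  35  33  33  34  33  35  32  33  32  26  52 153 171]
192 [ 69  36  24  32  33  32  30  34  31  32  32  30  31  32  27  29  91 121]
195 [56 36 22 31 30 32 30 30 32 32 28 30 29 26 24 28 69 77]
198 [55 37 21 31 33 31 33 30 29 31 30 27 29 31 26 32 71 78]
201 [53 38 25 30 31 31 31 30 32 29 28 29 30 25 24 34 72 78]
204 [55 48 24 26 28 29 27 28 27 26 24 25 24 26 25 48 76 79]
207 [54 53 51 45 44 44 42 44 42 43 45 59 60 60 67 77 81 77]
210 [55 55 54 53 54 55 59 58 59 57 65 77 78 76 77 78 78 78]
red [244 228] [284 285]
```

```bash
python3 - <<'E'
from h import *
import pickle
i=pickle.load(open('w1.pkl','rb'))
print('grip',ray(i,[(287,194),(287,182.3),(287,206)],.092)*1000)
print('slot',ray(i,[(286,125),(286,255)],.0125)*1000,'knob',ray(i,[(251,278.5)],.057)*1000)
print('frame edge lo',ray(i,[(170,109.3),(400,109.6)],.014)*1000)
print('frame edge hi',ray(i,[(170,107),(400,107.5)],.034)*1000)
E
```

```text
grip [[ 558.22339812 -104.99771929   92.        ]
 [ 557.87533709  -93.75256129   92.        ]
 [ 558.58791255 -116.77781101   92.        ]]
slot [[ 556.54200987  -42.02365946   12.5       ]
 [ 561.39077059 -203.23195382   12.5       ]] knob [[ 520.68570685 -213.67891809   57.        ]]
frame edge lo [[425.56251995 -28.48294403  14.        ]
 [684.2348332  -22.0697949   14.        ]]
frame edge hi [[432.71452586 -26.88366058  34.        ]
 [676.56675224 -21.03893785  34.        ]]
```

>>> send_rows(rows=[[100, [5, 5, -44], 0], [100, [0, 0, -44], 0], [100, [0, 0, -44], 0], [100, [0, 0, -45], 0], [100, [0, 0, 0], 0], [15, [0, 0, 0], 0], [15, [0, 0, 0], 0], [15, [0, 0, 0], 0]], force=40)

```text
clock: 1.78
position: [0.559, -0.1051, 0.0558]
tcp_rot: [0.697, 0.717, 0.001, 0.001]
force: [-0.0, -0.3, 0.7]
finger_gap: 0.0324
```

>>> send_rows(rows=[[15, [0, 0, 0], 0], [15, [0, 0, 0], 0], [15, [0, 0, 0], 0]])

```text
clock: 2.15
position: [0.5582, -0.1051, 0.0558]
tcp_rot: [0.697, 0.717, 0.0, 0.0]
force: [-3.9, 0.5, 9.6]
finger_gap: 0.0274
```

>>> send_rows(rows=[[15, [-0.1, 5, 0], 0], [15, [-0.1, 5, 0], 0], [15, [-0.2, 5, 0], 0], [15, [-0.1, 5, 0], 0], [15, [-0.1, 5, 0], 0], [15, [-0.2, 5, 0], 0], [15, [-0.1, 5, 0], 0], [15, [-0.2, 4, 0], 0]])

```text
clock: 3.15
position: [0.5571, -0.0666, 0.0558]
tcp_rot: [0.697, 0.717, -0.0, 0.001]
force: [-3.3, -3.8, 10.3]
finger_gap: 0.0278
```

>>> send_rows(rows=[[15, [-0.1, 3, 0], 0], [15, [-0.1, 3, 0], 0], [15, [-0.1, 3, 0], 0], [15, [-0.1, 3, 0], 0], [15, [0, 3, 0], 0], [15, [-0.1, 3, 0], 0], [15, [-0.1, 3, 0], 0], [15, [-0.1, 3, 0], 0]])

```text
clock: 4.15
position: [0.5565, -0.043, 0.0558]
tcp_rot: [0.697, 0.717, -0.0, 0.001]
force: [-3.1, -5.9, 9.4]
finger_gap: 0.0273
```

>>> send_rows(rows=[[15, [-0.1, 3, 0], 0], [15, [-0.1, 3, 0], 0], [15, [-0.1, 3, 0], 0], [15, [0, 2, 0], 0], [15, [-0.1, 2, 0], 0], [15, [0, 2, 0], 0]])

```text
clock: 4.9
position: [0.5561, -0.0279, 0.0558]
tcp_rot: [0.697, 0.717, -0.0, 0.001]
force: [-4.0, -5.8, 9.6]
finger_gap: 0.0275
```

>>> send_rows(rows=[[15, [0, 1, 0], 0], [15, [0, 1, 0], 0], [15, [-0.1, 1, 0], 0]])

```text
clock: 5.28
position: [0.556, -0.025, 0.0558]
tcp_rot: [0.697, 0.717, -0.0, 0.001]
force: [-3.4, -5.5, 9.5]
finger_gap: 0.0276
```

>>> send_rows(rows=[[15, [0, 1, 0], 0], [15, [-0.1, 1, 0], 0]])

```text
clock: 5.52
position: [0.5559, -0.023, 0.0558]
tcp_rot: [0.697, 0.717, -0.0, 0.001]
force: [-3.0, -6.2, 9.7]
finger_gap: 0.0275
```

```bash
python3 - <<'E'
from h import *
i,im=snap('scene','s2.png'); s=cv2.resize(im[130:270,210:420],None,fx=3.6,fy=3.6,interpolation=cv2.INTER_CUBIC); cv2.imwrite('pics/s2c.png',s[:,:,::-1])
E
```

```text
(no output)
```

View pics/s2c.png

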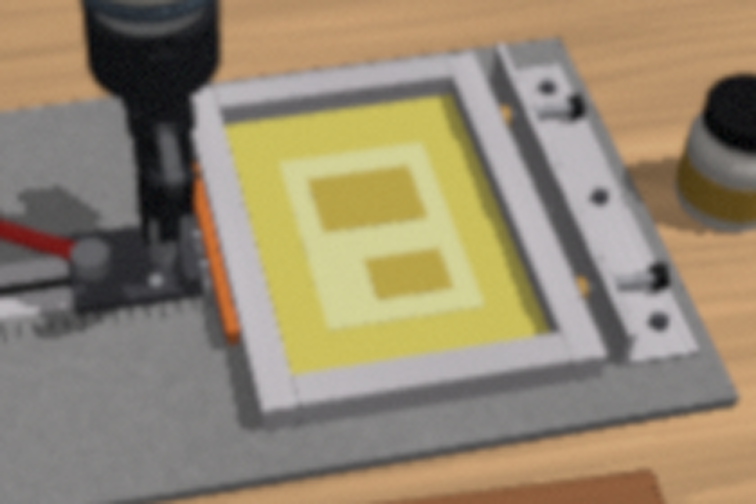

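The pad now bears on the frame, and the brass heads at crop (508,112) and (582,285) are only a few mm beyond the frame's far rail. I'll go on by feel.

>>> send_rows(rows=[[15, [0, 1, 0], 0], [15, [0, 0.5, 0], 0]])

```text
clock: 5.82
position: [0.5559, -0.0215, 0.0558]
tcp_rot: [0.697, 0.717, -0.0, 0.001]
force: [-3.5, -6.9, 9.3]
finger_gap: 0.0273
```

>>> send_rows(rows=[[15, [0, 0.5, 0], 0], [15, [-0.1, 0.5, 0], 0]])

```text
clock: 6.08
position: [0.5559, -0.021, 0.0558]
tcp_rot: [0.697, 0.717, -0.0, 0.001]
force: [-2.5, -10.8, 8.3]
finger_gap: 0.0279
```

>>> send_rows(rows=[[15, [0, 0.5, 0], 0], [15, [0, 0.5, 0], 0]])

```text
clock: 6.32
position: [0.5559, -0.0205, 0.0558]
tcp_rot: [0.697, 0.717, -0.0, 0.001]
force: [-3.7, -13.8, 8.7]
finger_gap: 0.0274
```

>>> send_rows(rows=[[15, [0, 0.5, 0], 0], [15, [0, 0.5, 0], 0]])

```text
clock: 6.58
position: [0.5559, -0.02, 0.0558]
tcp_rot: [0.697, 0.717, -0.001, 0.002]
force: [-3.5, -18.0, 8.9]
finger_gap: 0.0276
```

```bash
python3 - <<'E'
from h import *
o=robot.get_obs();print(o['position'],o['force'],o['wrist_torque'])
im0=None
i,im=snap('scene','s3.png'); j,jm=snap('side','d3.png'); k,km=snap('wrist','w3.png')
s=np.hstack([cv2.resize(im[130:270,310:420],None,fx=3.6,fy=3.6,interpolation=cv2.INTER_CUBIC),cv2.resize(jm[140:250,170:270],None,fx=3.95,fy=4.582,interpolation=cv2.INTER_CUBIC)]);print(s.shape); cv2.imwrite('pics/s3c.png',s[:,:,::-1])
E
```

```text
[ 0.55589586 -0.02000117  0.05578029] [ -3.54119325 -18.02523791   8.91305477] [-2.44700779  0.43564688 -0.13965514]
(504, 791, 3)
```

View pics/s3c.png

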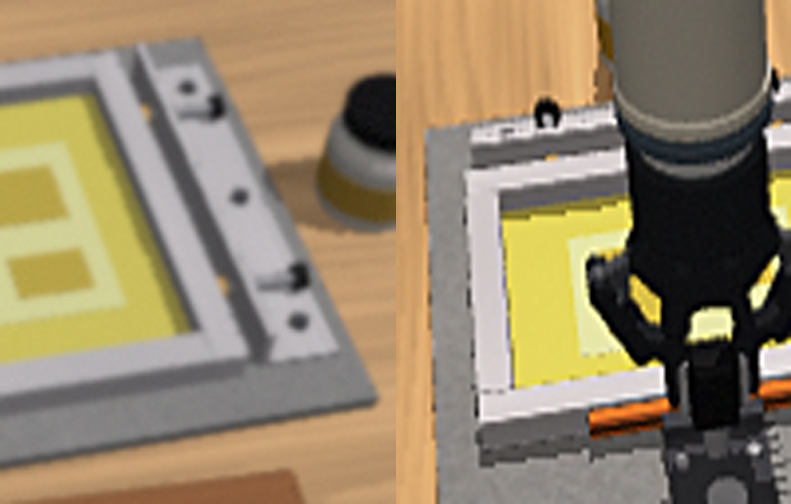

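View pics/w3.png

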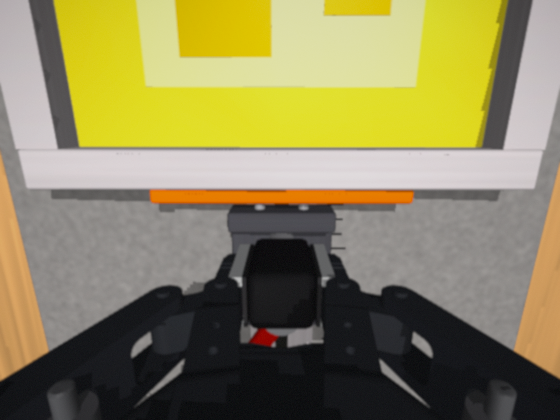

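Both brass heads touch the far rail, at crop (147,112) and (222,285). In the wrist view the pad at row 197 lies parallel to the frame edge at row 188. The pad carries about 14 N net of the jaw's drag. The free contact point works out at a grip y of about -21.75 mm, so 3 mm clear means -24.75.

>>> send_rows(rows=[[15, [0, -0.8, 0], 0], [15, [0, -1, 0], 0], [15, [0.1, -1, 0], 0], [15, [0, -1, 0], 0], [15, [0, -1, 0], 0], [15, [0, 0, 0], 0]])

```text
clock: 7.48
position: [0.5559, -0.0222, 0.0558]
tcp_rot: [0.697, 0.717, 0.001, 0.0]
force: [-3.0, 2.0, 10.1]
finger_gap: 0.0276
```

```bash
python3 - <<'E'
from h import *
o=robot.get_obs();print(o['position'],o['force'],o['wrist_torque'])
k,km=snap('wrist','w4.png')
a=cv2.imread('pics/w3.png')
T=np.array(k['world_to_cam']);print('cam',-T[:3,:3].T@T[:3,3])
hs=cv2.cvtColor(km,cv2.COLOR_RGB2HSV).astype(int)
for x in (170,200,360,400):print(x,[(y,tuple(hs[y,x].tolist())) for y in range(182,212)])
E
```

```text
[ 0.55593646 -0.02215372  0.05577614] [-3.02278298  2.00320652 10.12013095] [0.28558122 0.46290873 0.01380297]
cam [0.55375999 0.04612448 0.19838023]
170 [(182, (169, 9, 216)), (183, (170, 7, 208)), (184, (173, 11, 188)), (185, (5, 57, 179)), (186, (9, 155, 207)), (187, (15, 255, 226)), (188, (16, 255, 231)), (189, (16, 255, 231)), (190, (16, 255, 231)), (191, (16, 255, 230)), (192, (16, 255, 230)), (193, (16, 255, 231)), (194, (16, 255, 231)), (195, (16, 255, 230)), (196, (16, 255, 231)), (197, (16, 255, 231)), (198, (15, 255, 227)), (199, (14, 255, 206)), (200, (10, 176, 158)), (201, (7, 73, 118)), (202, (5, 15, 102)), (203, (0, 8, 102)), (204, (20, 8, 101)), (205, (15, 10, 100)), (206, (20, 8, 97)), (207, (20, 8, 97)), (208, (20, 7, 106)), (209, (10, 12, 128)), (210, (18, 9, 141)), (211, (12, 9, 148))]
200 [(182, (175, 7, 215)), (183, (171, 9, 210)), (184, (0, 9, 189)), (185, (4, 36, 162)), (186, (8, 130, 169)), (187, (14, 242, 208)), (188, (16, 255, 228)), (189, (16, 255, 231)), (190, (16, 255, 231)), (191, (16, 255, 231)), (192, (16, 255, 231)), (193, (16, 255, 232)), (194, (16,
[... 1025 characters left out ...]
 153)), (211, (5, 10, 155))]
400 [(182, (170, 7, 221)), (183, (171, 8, 216)), (184, (176, 9, 194)), (185, (3, 30, 163)), (186, (7, 108, 153)), (187, (13, 224, 172)), (188, (15, 255, 210)), (189, (16, 255, 228)), (190, (16, 255, 231)), (191, (16, 255, 231)), (192, (16, 255, 230)), (193, (16, 255, 230)), (194, (16, 255, 231)), (195, (16, 255, 231)), (196, (15, 255, 231)), (197, (15, 255, 230)), (198, (14, 255, 226)), (199, (14, 251, 207)), (200, (9, 140, 170)), (201, (6, 48, 148)), (202, (11, 14, 146)), (203, (13, 12, 152)), (204, (12, 8, 153)), (205, (15, 10, 155)), (206, (17, 12, 155)), (207, (18, 8, 152)), (208, (18, 8, 151)), (209, (12, 9, 149)), (210, (10, 10, 150)), (211, (15, 10, 149))]
```

>>> send_rows(rows=[[15, [0, -1, 0], 0], [15, [0, -1, 0], 0], [15, [0.1, -0.5, 0], 0], [15, [0, 0, 0], 0]])

```text
clock: 8.02
position: [0.556, -0.0245, 0.0558]
tcp_rot: [0.697, 0.717, 0.001, 0.0]
force: [-3.4, 4.1, 9.3]
finger_gap: 0.0274
```

>>> send_rows(rows=[[15, [0, -0.3, 0], 0], [15, [0, 0, 0], 0], [100, [0, 0, 0], 0], [100, [0, 0, 0], 0], [100, [0, 0, 0], 0], [100, [0, 0, 0], 0], [100, [0, 0, 30], 0], [100, [0, 0, 40], 0]])

```text
clock: 9.02
position: [0.5548, -0.0251, 0.1241]
tcp_rot: [0.697, 0.717, -0.001, -0.001]
force: [0.8, 0.1, -0.2]
finger_gap: 0.0852
```

>>> send_rows(rows=[[100, [1, -30, 30], 0], [100, [1, -30, 0], 0], [100, [1, -20, 0], 0], [100, [0, 0, 0], 0], [100, [0, 0, 0], 0]])

```text
clock: 9.65
position: [0.5583, -0.1046, 0.1536]
tcp_rot: [0.697, 0.717, -0.0, -0.001]
force: [-0.4, 0.2, -0.2]
finger_gap: 0.0851
```

```bash
python3 - <<'E'
from h import *
o=robot.get_obs();print(o['clock'],o['position'],o['force'])
i,im=snap('wrist','w5.png');np.save('w5.npy',im);import pickle;pickle.dump(i,open('w5.pkl','wb'))
E
```

```text
9.65 [ 0.55825849 -0.10463796  0.15362027] [-0.36463675  0.17689684 -0.1917834 ]
```

View pics/w5.png

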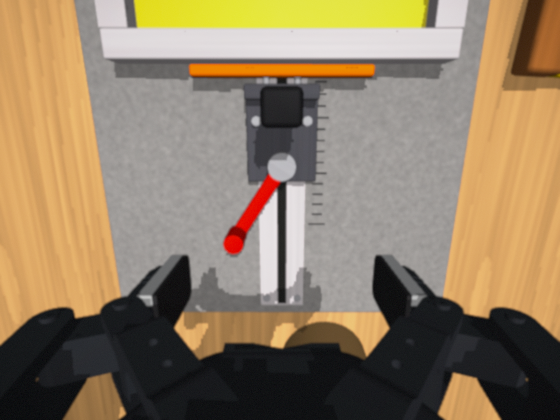

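The wrist view shows a thin dark gap between the frame's lower edge at about row 58 and the pad's top edge at about row 64. The knob is at (234,243) and the pivot at (282,167).

```bash
python3 - <<'E'
from h import *
import pickle
i=pickle.load(open('w5.pkl','rb'));im=np.load('w5.npy');hs=cv2.cvtColor(im,cv2.COLOR_RGB2HSV).astype(int)
for x in (200,240,330,365):print(x,[(y,)+tuple(hs[y,x,1:].tolist()) for y in range(48,80)])
for x in (200,282,365):
  print('frame rows 50..62 z34', [round(ray(i,[(x,r)],.034)[0,1]*1000,2) for r in (54,56,58,60)],'pad z31',[round(ray(i,[(x,r)],.031)[0,1]*1000,2) for r in (62,64,66)])
print('knob',ray(i,[(234,243)],.057)*1000,'pivot',ray(i,[(282,167)],.045)*1000,'grip',ray(i,[(281.5,107.5)],.092)*1000)
E
```

```text
200 [(48, 5, 223), (49, 6, 223), (50, 6, 224), (51, 7, 222), (52, 6, 221), (53, 6, 221), (54, 6, 222), (55, 5, 222), (56, 8, 218), (57, 8, 195), (58, 10, 159), (59, 9, 114), (60, 11, 89), (61, 6, 84), (62, 28, 91), (63, 134, 148), (64, 227, 217), (65, 255, 236), (66, 255, 237), (67, 255, 237), (68, 255, 236), (69, 255, 237), (70, 255, 237), (71, 255, 237), (72, 255, 237), (73, 255, 233), (74, 255, 216), (75, 255, 172), (76, 251, 122), (77, 98, 83), (78, 12, 88), (79, 10, 101)]
240 [(48, 6, 227), (49, 6, 226), (50, 6, 224), (51, 6, 224), (52, 6, 224), (53, 6, 224), (54, 6, 224), (55, 5, 224), (56, 7, 220), (57, 8, 200), (58, 8, 162), (59, 9, 119), (60, 11, 92), (61, 3, 85), (62, 25, 92), (63, 129, 146), (64, 221, 215), (65, 255, 235), (66, 255, 237), (67, 255, 238), (68, 255, 237), (69, 255, 237), (70, 255, 237), (71, 255, 237), (72, 255, 238), (73, 255, 234), (74, 255, 219), (75, 255, 175), (76, 255, 124), (77, 147, 85), (78, 50, 86), (79, 24, 97)]
330 [(48, 6, 231), (49, 4, 230), (50, 6, 228), (51, 6, 228), (52, 6, 228), (53, 6, 229), (54, 4, 229), (55, 6, 229), (56, 5, 225), (57, 1
[... 762 characters left out ...]
74), (76, 255, 122), (77, 129, 85), (78, 46, 95), (79, 18, 113)]
frame rows 50..62 z34 [np.float64(15.12), np.float64(13.7), np.float64(12.26), np.float64(10.83)] pad z31 [np.float64(9.91), np.float64(8.44), np.float64(6.97)]
frame rows 50..62 z34 [np.float64(16.86), np.float64(15.43), np.float64(14.0), np.float64(12.57)] pad z31 [np.float64(11.67), np.float64(10.21), np.float64(8.75)]
frame rows 50..62 z34 [np.float64(18.51), np.float64(17.09), np.float64(15.66), np.float64(14.23)] pad z31 [np.float64(13.36), np.float64(11.9), np.float64(10.44)]
knob [[ 518.74741318 -133.6134339    57.        ]] pivot [[557.46920476 -70.17339391  45.        ]] grip [[555.93234877 -25.92472493  92.        ]]
```

The gap measures about 3.0–3.4 mm, square to within a few tenths, which agrees with the feel-based 3.05 mm. Next is the lever. I'll push the knob with one finger of a loosely straddling gripper, turned along with the lever, so no radial force can shift the jaw.

```bash
python3 - <<'E'
import numpy as np
t=np.radians(1.6);R=np.array([[np.cos(t),-np.sin(t)],[np.sin(t),np.cos(t)]]);P=np.array([557.3,-71.])
prev=None
def w(a,l):
    a=np.radians(a);return P+R@(75*np.array([np.sin(a),-np.cos(a)])+l*np.array([np.cos(a),np.sin(a)]))
pts=[(-33.5,0)]+[(-33.5,8)]+[(a,10) for a in (-26,-19,-12,-5,2,9,16,23,30,34,37,40.1)]
prev=np.array([558.3,-104.6])
for a,l in pts:
    p=w(a,l);print(a,l,p.round(1),(p-prev).round(1));prev=p
E
```

```text
-33.5 0 [ 517.7 -134.7] [-40.6 -30.1]
-33.5 8 [ 524.5 -138.9] [ 6.8 -4.2]
-26 10 [ 535.4 -143.4] [11.  -4.5]
-19 10 [ 544.4 -145.6] [ 9.  -2.1]
-12 10 [ 553.6 -146.6] [ 9.2 -1. ]
-5 10 [ 562.8 -146.5] [9.2 0.1]
2 10 [ 572.  -145.2] [9.2 1.2]
9 10 [ 580.9 -142.9] [8.9 2.3]
16 10 [ 589.5 -139.5] [8.6 3.4]
23 10 [ 597.6 -135. ] [8.1 4.4]
30 10 [ 605.1 -129.6] [7.5 5.4]
34 10 [ 609.1 -126.2] [4.  3.5]
37 10 [ 611.9 -123.4] [2.8 2.8]
40.1 10 [ 614.7 -120.3] [2.8 3. ]
```

Move above the knob first, then straddle it.

>>> send_rows(rows=[[45, [-10, -7.5, 0], -8.4], [45, [-10, -7.5, 0], -8.4], [45, [-10, -7.5, 0], -8.4], [45, [-10, -7.5, 0], -8.3], [45, [0, 0, -35], 0], [45, [0, 0, -35], 0], [45, [0, 0, -35], 0], [45, [0, 0, -20], 0]])

```text
clock: 10.7
position: [0.5178, -0.134, 0.0274]
tcp_rot: [0.874, 0.486, -0.001, -0.001]
force: [-0.1, 0.1, 0.2]
finger_gap: 0.038
```

>>> send_rows(rows=[[45, [0, 0, 0], 0]])

```text
clock: 10.82
position: [0.5174, -0.134, 0.0278]
tcp_rot: [0.874, 0.486, -0.001, -0.001]
force: [-0.4, 0.7, 0.3]
finger_gap: 0.0381
```

```bash
python3 - <<'E'
from h import *
o=robot.get_obs();print(o['clock'],o['position'],o['force'],o['finger_gap'])
i,im=snap('wrist','w6.png')
E
```

```text
10.825 [ 0.51742471 -0.13401653  0.02777197] [-0.42894145  0.74916565  0.31231097] 0.038063135997505965
```

View pics/w6.png

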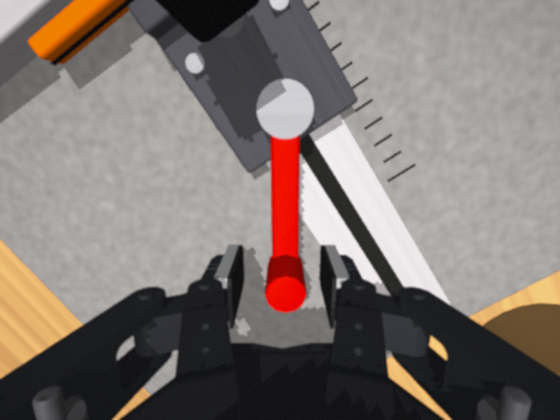

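The knob at (286,293) sits centred between the fingertips, with the arm pointing radially away from them. Push it along the arc.

>>> send_rows(rows=[[45, [7, -4.5, 0], 0], [45, [11, -4.5, 0], 7.5], [45, [9, -2, 0], 7], [45, [9, -1, 0], 7], [45, [9, 0, 0], 7], [45, [9, 1, 0], 7]])

```text
clock: 11.62
position: [0.5737, -0.1463, 0.0305]
tcp_rot: [0.683, 0.73, 0.0, 0.0]
force: [-0.2, 0.8, -0.1]
finger_gap: 0.0383
```

>>> send_rows(rows=[[45, [9, 2.5, 0], 7], [45, [8.5, 3.5, 0], 7], [45, [8, 4.5, 0], 7], [45, [7.5, 5.5, 0], 7], [45, [2, 1.8, 0], 2]])

```text
clock: 12.25
position: [0.6088, -0.1284, 0.0304]
tcp_rot: [0.472, 0.882, 0.0, 0.001]
force: [-0.6, -0.9, 0.9]
finger_gap: 0.0386
```

>>> send_rows(rows=[[45, [2, 2.6, 0], 3], [45, [2, 2.6, 0], 3], [45, [1.5, 2, 0], 2]])

```text
clock: 12.62
position: [0.6139, -0.1216, 0.03]
tcp_rot: [0.41, 0.912, -0.0, 0.001]
force: [-0.5, -3.0, 0.3]
finger_gap: 0.0386
```

```bash
python3 - <<'E'
from h import *
o=robot.get_obs();print(o['clock'],o['position'],o['force'],o['finger_gap'])
i,im=snap('wrist','w7.png')
hs=cv2.cvtColor(im,cv2.COLOR_RGB2HSV).astype(int);H,S,V=[hs[...,k] for k in range(3)]
r=(((H<5)|(H>174))&(S>150)&(V>70)).astype(np.uint8)
for y in range(100,330,20):
    q=np.argwhere(r[y]).ravel(); print(y,(q.min(),q.max()) if len(q) else None,end=' ')
E
```

```text
12.625 [ 0.61385601 -0.12159389  0.03003698] [-0.52416947 -2.9534495   0.32902999] 0.03858871832434092
100 None 120 None 140 (np.int64(244), np.int64(273)) 160 (np.int64(246), np.int64(273)) 180 (np.int64(247), np.int64(273)) 200 (np.int64(247), np.int64(273)) 220 (np.int64(248), np.int64(273)) 240 (np.int64(248), np.int64(273)) 260 (np.int64(245), np.int64(277)) 280 (np.int64(238), np.int64(277)) 300 (np.int64(243), np.int64(272)) 320 None
```

>>> send_rows(rows=[[45, [0.7, 0.8, 0], 0.7], [45, [0.7, 0.8, 0], 0.7]])

```text
clock: 12.92
position: [0.614, -0.1204, 0.0296]
tcp_rot: [0.399, 0.917, -0.001, -0.0]
force: [-6.3, -8.2, 5.4]
finger_gap: 0.0382
```

>>> send_rows(rows=[[45, [0.7, 0.8, 0], 0], [45, [0, 0, 0], 0]])

```text
clock: 13.18
position: [0.6141, -0.1202, 0.0295]
tcp_rot: [0.399, 0.917, -0.001, -0.001]
force: [-5.3, -10.3, 5.5]
finger_gap: 0.0382
```

The lever is on its stop: the force rose to about 12 N with no further travel. Back off the finger, lift, and check from the earlier viewpoint.

>>> send_rows(rows=[[45, [-4, -4.5, 0], 0], [45, [-3, -3, 0], 0], [45, [0, 0, 0], 0], [45, [0, 0, 30], 0], [45, [0, 0, 50], 0], [100, [-16, 8, 45], -10], [100, [-16, 8, 0], -10], [100, [-17, 8, 0], -10]])

```text
clock: 14.18
position: [0.5594, -0.1018, 0.1552]
tcp_rot: [0.625, 0.781, 0.001, 0.001]
force: [0.2, -0.6, -0.7]
finger_gap: 0.0852
```

>>> send_rows(rows=[[100, [0, 0, 0], -8], [100, [0, 0, 0], -4.5], [100, [0, 0, 0], 0]])

```text
clock: 14.55
position: [0.5595, -0.1019, 0.1544]
tcp_rot: [0.704, 0.71, 0.0, 0.0]
force: [-0.2, -0.6, -0.4]
finger_gap: 0.0858
```

```bash
python3 - <<'E'
from h import *
o=robot.get_obs();print(o['clock'],o['position'],o['tcp_rot'],o['force'])
i,im=snap('wrist','w8.png');hs=cv2.cvtColor(im,cv2.COLOR_RGB2HSV).astype(int);H,S,V=[hs[...,k] for k in range(3)]
a=[]
for x in range(200,370,5):
    c=(H[:,x]>5)&(H[:,x]<20)&(S[:,x]>120)&(V[:,x]>90); ys=[y for y in np.argwhere(c).ravel() if y>40 and y<150]
    if not ys: continue
    # last orange strip start
    st=ys[-1]
    while st-1 in ys: st-=1
    p=st-.5
    e=next((y for y in range(st-1,0,-1) if V[y,x]>155 and S[y,x]<30),None)
    if e is None: continue
    a.append((x,p,e+.5))
a=np.array(a);f=ray(i,a[:,[0,2]],.034)*1000;q=ray(i,a[:,[0,1]],.031)*1000
print('gap',(f-q)[::5,1].round(2),np.median((f-q)[:,1]),'frame slope',np.degrees(np.polyfit(f[:,0],f[:,1],1)[0]),'pad slope',np.degrees(np.polyfit(q[:,0],q[:,1],1)[0]), 'pad y',q[:,1].mean(),'frame y',f[:,1].mean())
E
```

```text
14.55 [ 0.55945435 -0.10192776  0.15436116] [7.03738362e-01 7.10459208e-01 1.60158105e-04 7.44132065e-05] [-0.18156649 -0.6351147  -0.37102609]
gap [3.16 2.42 3.14 2.4  3.12 2.38 3.1 ] 3.110249093171194 frame slope 1.513417113391109 pad slope 1.4467836595960228 pad y 11.019138441290524 frame y 13.930453334276754
```

View pics/w8.png

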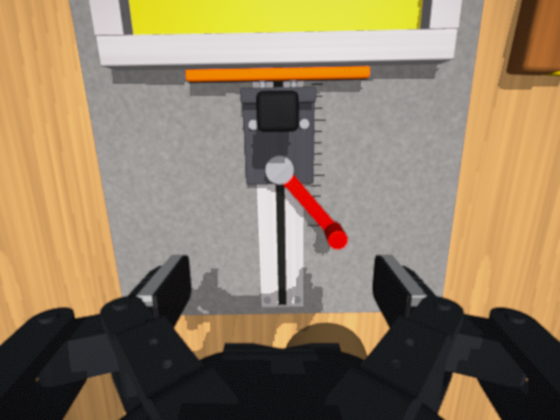

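The lever is over to the +x side, with the knob at (338,240), about 40° past the track line. The gap is still about 3 mm and parallel, and the arm touches nothing, so I'll hand in.

```bash
python3 -c "
from cell import robot
print(robot.job_done())"
```

```text
the job is handed in; nothing more can be done
None
```

The register board is set up and handed in, at about 14.6 s of the 58 s allowed.

- **Nip:** I gripped the jaw and slid the frame up against both stop screws. The final load was about 14 N on the pad: 18 N at the wrist less roughly 4 N of jaw drag. That is a little over the 10 N snug figure and under the 20 N limit. Pictures showed both brass heads touching the frame, with the pad parallel to it.
- **Back-off:** The jaw then went back until the pad stood clear. Working from where the pad came free of load, the gap is about 3.05 mm. The wrist camera gave 3.0–3.4 mm before locking and a mean of about 2.9 mm (median 3.1 mm) after. The last reading is only good to about 0.7 mm per pixel row. Frame and pad are parallel to within about 0.1°.
- **Lock:** I pushed the lever over with one open finger until it stopped moving at about 12 N. The last picture shows it about 40° past the track line, which matches its locked position of 1.4 rad. Locking did not visibly move the jaw.

The moves kept clear of the tape, ink jar and squeegee, though I did not measure their positions afterwards. None of the checks failed. The first backing-off move fell about 2.5 mm short because the arm had been flexing under the nip force, and I corrected that before letting go of the jaw.

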